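# Push the enclosure sash up to the marker

## Robot

A 6-joint arm with a two-finger parallel gripper is mounted at the origin on the work surface. World frame = base frame: x ahead of the robot, y to its left, z up, the work surface at z = 0. Lengths are in m, angles in rad, forces in N, time in s.
With the tool pointing down it reaches from about 0.325 to 0.85 m from the base axis. Payload 4.4 kg.
Tool frame: the origin (TCP) lies at the centre of the arm's flange, where the gripper is bolted on; the fingertips stand 199 mm ahead of it and the grasp point (between the pads) lies 180 mm ahead of it; z points along the fingers, y is the line along which they close (so a half turn about z gives the same grasp; the last joint's range is limited). The gripper opens to 94 mm and grips with 3 to 60 N. Pads are 16 mm wide; open, the fingers measure 119 mm over their backs; the gripper's body (75 mm by 177 mm) begins 78 mm behind the grasp point.
Start: joints at [-1.403, 0.207, 1.542, -0, 1.393, -0.15], TCP at [0.18, -0.546, 0.405] pointing down, gripper open.
Joint ranges: [-2.73, 2.73], [-0.86, 2.22], [0.23, 2.46], [-1.11, 4.25], [0.08, 2.63], [-2.82, 2.82]. Speed limits (rad/s): [2.79, 2.79, 3.14, 3.14, 3.14, 3.14].

## Interface

Orientations are given as a unit quaternion [w, x, y, z].
In Python, from bench import arm gives the robot as it stands. The module is installed in compiled form; this text tells all that it offers. Calls block until the motion is done:
- arm.reach(position, orientation): joint-space move of the TCP to a pose.
- arm.line_to(position, orientation=None, vel=0.15): straight line of the TCP; orientation=None keeps the orientation; vel is the mean speed in m/s.
- arm.movej(angles): joint-space move.
- arm.command_gripper(opening, effort=None): opening from 0.0 (shut) to 1.0 (fully open); effort is the grip in N (None keeps the last); returns when the fingers have stopped.
- arm.dwell(seconds).
- arm.inverse_kinematics(position, orientation): joint angles nearest the present ones, or None.
- arm.state(): the state.
- arm.read_camera(name): name is "scene" or "top" or "wrist"; returns a dict with "color" (480x640x3 uint8, red, green, blue), "intrinsics" (3x3 intrinsics, pixels), "k1" (the pictures are not rectified: a ray, as slopes to the right and down, at radius r is drawn at 1 + k1 r^2 times it, then the intrinsics apply), "rvec" (rotation vector, rad) and "tvec" (3), from world to camera coordinates, as OpenCV has them. Camera axes: x right, y down, z forward; pixel columns grow to the right and rows downward; lengths in m; the calibration is good to about 2 mm. A picture is of the moment at which its call begins. There is no depth.
A pose or a line that the arm cannot do raises arm.Unreachable and nothing moves.
- arm.sign_off(): hands the job in; it is judged then, once.
The state is a dict: "time": time; "joints": joint angles; "qd": joint speeds; "joint_torque": joint torques, N m; "tcp_pos": TCP position; "ee_rot": TCP orientation; "ft_force": force on the tool from outside, world axes, zero at the start; "torque": the same for the moment, N m; "width": opening from 0.0 (shut) to 1.0 (fully open); "gripper_force": force on a finger pad.
Only numpy, scipy, OpenCV 4.12 (cv2) and the standard library are available. Lean on these libraries where they do the work, as an engineer would, in place of code of your own. Each camera call takes 0.05 s, during which the arm holds its last target. There are 200 camera calls.

## Task

Open the sloped window of the bench enclosure so that the flask on the stirrer can be reached: with the fingertips beneath the blue lip, push the counterweighted window up along its slope until its red pointer is level with the green marker clip, then back away clear of it. Push only, without forcing it: do not pinch the lip between the fingers, and leave the clip, the flask, the bottle and the beaker where they are.

Things in the scene. Friction and masses are not known exactly. Their poses are not given: they have to be found in the camera images.
- cabinet: Fixed benchtop enclosure, aluminium frame, clear panels; 400 deep (x), 400 wide (y), 428 mm high. Origin: on the bench under its middle, 180 mm behind its front; x to its back, y to its left as the robot sees it, z up. The window leans back 45 deg: up the slope is (0.707, 0, 0.707), square into the cabinet (0.707, 0, -0.707). A stirrer inside: front face at x = 10 mm, top at z = 95 mm.
- sill (a point): Middle of the lower end of the window plane, at x = -170, z = 70 mm in the cabinet's frame, on top of the white sill. From here up the slope to the lip the front is open, 110 mm plus the value of joint sash, so fingers can go in beneath the lip. Aluminium side stiles 30 mm wide run up the slope at y = +-180 mm.
- lip_mid (a point): Middle of the underside of the lip (geom lip), 14 mm out from the pane's mid plane. The lip is a blue strip along the window's lower edge, 290 mm wide (y), standing 28 mm out from it, 10 mm thick; push on its underside. A sloping blue cap (geom lip_top) runs from its edge back to the pane 50 mm higher. Axes: z up the slope, x into the cabinet square to the window, y left.
- pointer (a point): Tip of the red pointer, a tab 34 x 22 x 8 mm at the left end (+y) of the lip, moving with the window; 25 mm up the slope from the lip's underside. Axes as lip_mid.
- mark (a point): Mid height of the green marker clip, 36 wide x 20 mm high along the slope, clipped on the left stile beside the pointer's path; it sits by friction and must not be pushed. Axes as lip_mid (z up the slope). The pointer is level with the clip when it is within the clip's 20 mm height.
- sash (a joint): Travel of the window up its slope, m: 0 fully down, 0.21 at the top stop. A counterweight balances it; pushing it up takes 2.5 to 6 N plus 12 N per m/s, and it stays where it is left. Only a push by the fingers themselves counts, near their tips: a gripper pushed too far in bears on the lip with its knuckles.
- marker (a joint): Position of the green clip on the same scale, m: the pointer is level with the middle of the clip when joint sash equals this value. It starts 65 to 185 mm above the window's start.
- flask: Conical glass flask on the stirrer plate inside, 76 mm across the foot, 110 mm high, loose. Origin: centre of its underside.
- reagent: Amber glass bottle with white cap, 56 mm diameter, 120 mm high, loose on the bench in front of the enclosure at one side. Origin: centre of its underside.
- beaker: Open glass beaker, 64 mm diameter, 85 mm high, loose on the bench in front of the enclosure at the other side. Origin: centre of its underside.
Mind the look-alikes: they are no part of the job. What is meant by the reagent is not pink, and is the larger of those in its own colour. What is shaped like the beaker but pink or turquoise is not meant.

How it is judged:
By the outcome, as a careful person would: the job done as asked, in the order asked, and still so for the second after the job is handed in, with the robot touching nothing.
It also fails if it takes over 40 s, if anything falls off the work surface, if the arm or the gripper's body presses on something with over 40 N, if the wrist force passes 120 N, or if a joint passes its speed limit or range.

## Working session

There is one attempt and no reset: what is moved stays moved. The work goes in short steps, each a Python script; the robot and the scene stay as the last script left them, time stands still between calls to the robot, and variables do not carry over. Pictures are saved under pics/ and viewed, at most 10 in all, crops included, and the job is handed in when it is done.

```bash
mkdir -p pics
cat > h.py <<'E'
import numpy as np, cv2
from bench import arm
def shot(name,fn):
    c=arm.read_camera(name); cv2.imwrite(f'pics/{fn}.png',c['color'][:,:,::-1]); 
    np.savez(f'pics/{fn}.npz',**{k:np.array(v) for k,v in c.items()}); return c
def load(fn): return dict(np.load(f'pics/{fn}.npz'))
def cam(c):
    R=cv2.Rodrigues(np.array(c['rvec'],float))[0]; t=np.array(c['tvec'],float).ravel(); return R,t
def proj(c,P):
    R,t=cam(c); p=np.atleast_2d(P)@R.T+t; s=p[:,:2]/p[:,2:]; r2=(s**2).sum(1,keepdims=True)
    s=s*(1+float(c['k1'])*r2); K=np.array(c['intrinsics']); return s@K[:2,:2].T+K[:2,2]
def ray(c,uv):
    K=np.array(c['intrinsics']); d=(np.array(uv,float)-K[:2,2])/np.diag(K)[:2]; s=d.copy()
    for _ in range(30): s=d/(1+float(c['k1'])*(s@s))
    R,t=cam(c); v=R.T@np.r_[s,1]; return -R.T@t, v/np.linalg.norm(v)
def atz(c,uv,z):
    o,v=ray(c,uv); return o+v*(z-o[2])/v[2]
E
python3 - <<'E'
from h import *
for n in('scene','top'):
    c=shot(n,n+'0'); print(n,ray(c,[320,240]),c['k1'],c['intrinsics'][0][0])
s=arm.state(); print(s['time'],s['tcp_pos'],s['ee_rot'])
E
```

```text
scene (array([0.99089726, 0.51297788, 0.8462145 ]), array([-0.47998879, -0.49910904, -0.7214575 ])) 0.041230863990934605 536.1845578273812
top (array([0.39571993, 0.02459079, 1.2054176 ]), array([ 0.10322228,  0.01759255, -0.99450272])) -0.047915092829488776 567.9784164452237
0.1 [ 0.17960341 -0.5458903   0.40362616] [-1.02056267e-03  9.87402338e-01  1.58226363e-01 -6.40831785e-06]
```

View pics/scene0.png

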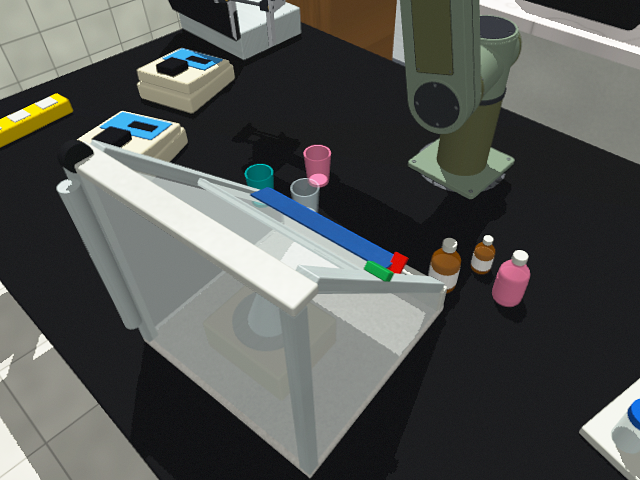

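View pics/top0.png

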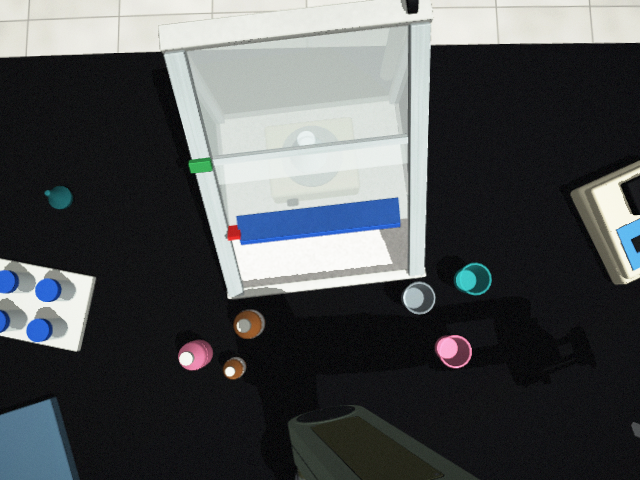

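Run:
```python
from h import *
rows=[]
for fn,(x0,y0,w,h) in {'top0':(155,130,345,260),'scene0':(230,140,310,190)}.items():
    im=cv2.imread(f'pics/{fn}.png'); hsv=cv2.cvtColor(im,cv2.COLOR_BGR2HSV); S=np.zeros((480,640),bool);S[y0:y0+h,x0:x0+w]=1
    for n,(a,b) in dict(blue=(105,125),red=(0,5),green=(50,75)).items():
        m=((hsv[...,0]>=a)&(hsv[...,0]<=b)&(hsv[...,1]>150)&(hsv[...,2]>60)&S).astype(np.uint8)
        N,l,st,ce=cv2.connectedComponentsWithStats(m); k=1+st[1:,4].argmax(); m=(l==k).astype(np.uint8)
        c=cv2.findContours(m,0,2)[0][0]; p=cv2.approxPolyDP(cv2.convexHull(c),2.5,True)[:,0]
        print(fn,n,st[k,4],ce[k].round(1),p.tolist())
    rows.append(cv2.resize(im[y0:y0+h,x0:x0+w],(800,int(800*h/w)),interpolation=cv2.INTER_CUBIC))
    cv2.imwrite(f'pics/crop_{fn}.png',rows[-1][:600])
```

```text
top0 blue 4594 [319.  220.7] [[397, 198], [399, 226], [241, 243], [237, 216]]
top0 red 151 [233.1 232.6] [[236, 225], [239, 238], [228, 239], [228, 227]]
top0 green 290 [199.5 165.1] [[209, 158], [210, 170], [190, 172], [189, 160]]
scene0 blue 2601 [324.3 226.5] [[251, 194], [266, 187], [274, 189], [392, 253], [391, 263], [385, 267], [366, 260]]
scene0 red 255 [398.  262.3] [[394, 252], [408, 258], [399, 273], [388, 268]]
scene0 green 319 [378.3 270.7] [[367, 261], [390, 271], [390, 279], [383, 280], [366, 270]]
```

View pics/crop_top0.png

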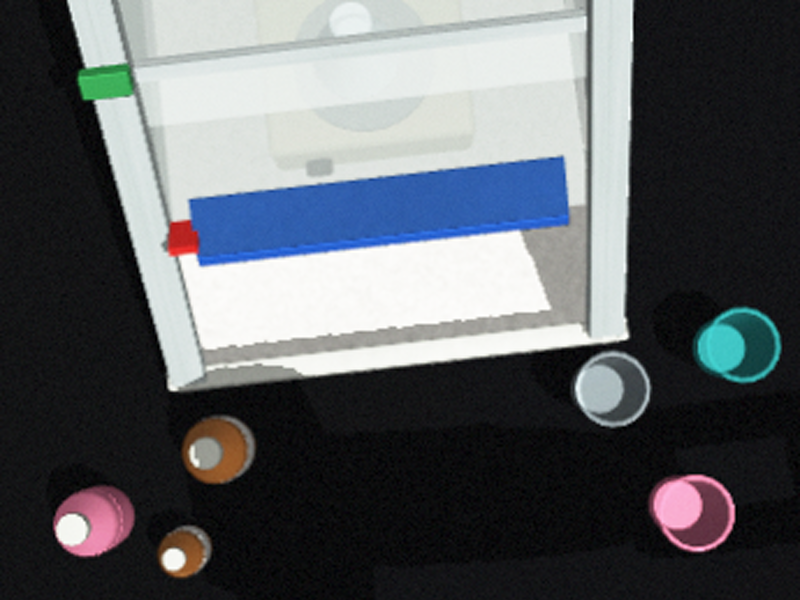

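View pics/crop_scene0.png

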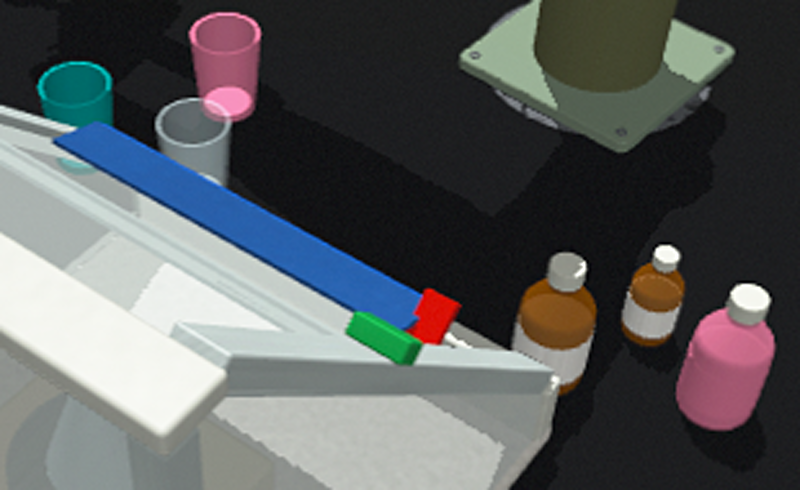

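```bash
cat > fit.py <<'E'
from h import *
from scipy.optimize import least_squares
r=np.sqrt(.5);u=np.array([r,0,r]);n=np.array([r,0,-r]);S=np.array([-.17,0,.07])
def W(p,P):
    c,s=np.cos(p[2]),np.sin(p[2]); return np.array([[c,-s,0],[s,c,0],[0,0,1]])@P+[p[0],p[1],0]
def sl(l,o,y): return S+u*l-n*o+np.array([0,y,0])
E
cat > f1.py <<'E'
from fit import *
T=load('top0');C=load('scene0')
def obs(p):
    x,y,a,s,m,k=p; L=.11+s
    return [(T,sl(L,.028,.145),(241,243.5)),(T,sl(L,.028,-.145),(400,226.5)),(T,sl(L+k,.004,.145),(237,215.5)),(T,sl(L+k,.004,-.145),(397.5,197.5)),
     (C,sl(L+k,.004,-.145),(251,194)),(C,sl(L+.01,.028,-.145),(269,187)),
     (T,np.array([-.18,.195,.07]),(228.3,297.3)),(T,np.array([-.18,-.195,.07]),(425.8,275.3)),(C,np.array([-.18,.195,.07]),(445,286.5)),
     (C,np.array([.22,.2,0]),(310,476)),
     (T,sl(.135+m,.015,.18),(199.5,165)),(C,sl(.135+m,.015,.18),(378.5,270.5))]
f=lambda p:np.ravel([proj(c,W(p,P))[0]-q for c,P,q in obs(p)])
o=least_squares(f,[.6,.05,.1,.02,.12,.06],loss='soft_l1');print(o.x.round(4));print(f(o.x).reshape(-1,2).round(1).tolist())
p=o.x
for y in(.15,.165,.18):print(y,proj(T,W(p,sl(.135+p[3],.02,y))),proj(C,W(p,sl(.135+p[3],.02,y))))
L=.11+p[3];print('lip mid',W(p,sl(L,.014,0)))
# objects
for nme,uv,z in(('bottle cap',(244,325),.12),('beaker rim',(419,297),.085)):
    q=atz(T,uv,z);print(nme,q)
E
python3 f1.py
```

```text
[0.5964 0.05   0.0932 0.0343 0.1734 0.047 ]
[[-0.8, 1.0], [0.5, 0.1], [-0.9, 0.2], [0.6, 0.1], [-0.5, 1.3], [-1.5, -0.2], [1.2, 1.4], [-2.1, 1.8], [1.0, -0.6], [-0.1, 3.0], [2.0, 0.0], [-0.7, 2.2]]
0.15 [[235.09973207 231.19443638]] [[396.04571897 263.8125811 ]]
0.165 [[226.76359529 232.12970878]] [[404.04129256 268.22612113]]
0.18 [[218.43451322 233.06456666]] [[412.16943994 272.71261598]]
lip mid [0.51883209 0.04277551 0.18194306]
bottle cap [0.34873525 0.19086007 0.12      ]
beaker rim [ 0.39604792 -0.1478767   0.085     ]
```

```bash
cat > plan.py <<'E'
from fit import *
from scipy.spatial.transform import Rotation as Ro
p=np.array([.5964,.05,.0932,.0343,.1734]);Rz=Ro.from_euler('z',p[2]).as_matrix();U=Rz@u;N=Rz@n
def quat(sg,t=0): # t: tilt of the tool towards more level(+)
    z=np.cos(t)*N+np.sin(t)*U; y=sg*Rz@np.array([0,1,0]); return Ro.from_matrix(np.c_[np.cross(y,z),y,z]).as_quat()[[3,0,1,2]],z
def tcp(l,o,z): return W(p,sl(l,o,0))-.199*z
L=.11+p[3]
E
python3 - <<'E'
from plan import *
for sg in(1,-1):
  for t in(-.3,-.15,0,.15):
    q,z=quat(sg,t); print(sg,t)
    for l,o in((L-.035,.14),(L-.035,.002),(L+.13,.002),(L+.12,.14)):
        P=tcp(l,o,z);j=arm.inverse_kinematics(P,q);print(P.round(3),None if j is None else np.round(j,2))
E
```

```text
1 -0.3
[0.313 0.024 0.422] [-0.29 -0.62  2.21  0.19  1.1  -2.  ]
[0.41  0.033 0.325] [-0.18 -0.2   2.17  0.19  0.72 -1.95]
[0.526 0.043 0.441] [-0.11 -0.06  1.78  0.11  0.94 -1.82]
[0.422 0.034 0.532] [-0.17 -0.36  1.84  0.13  1.19 -1.85]
1 -0.15
[0.288 0.021 0.406] [-0.37 -0.77  2.33  0.32  1.02 -2.12]
[0.385 0.03  0.309] [-0.22 -0.28  2.28  0.35  0.55 -2.13]
[0.501 0.041 0.426] [-0.13 -0.13  1.91  0.19  0.75 -1.89]
[0.397 0.031 0.516] [-0.2  -0.46  1.96  0.2   1.04 -1.92]
1 0
[0.265 0.019 0.387] None
[0.363 0.028 0.289] [-0.26 -0.32  2.4   0.69  0.4  -2.48]
[0.479 0.039 0.406] [-0.15 -0.19  2.03  0.33  0.56 -2.03]
[0.375 0.029 0.497] [-0.25 -0.56  2.09  0.31  0.89 -2.02]
1 0.15
[0.246 0.017 0.364] None
[0.343 0.026 0.267] None
[0.459 0.037 0.383] [-0.18 -0.23  2.14  0.63  0.37 -2.32]
[0.355 0.027 0.474] [-0.3  -0.65  2.21  0.47  0.74 -2.16]
-1 -0.3
[0.313 0.024 0.422] [-0.29 -0.62  2.21  0.19  1.1   1.14]
[0.41  0.033 0.325] [-0.18 -0.2   2.17  0.19  0.72  1.19]
[0.526 0.043 0.441] [-0.11 -0.06  1.78  0.11  0.94  1.33]
[0.422 0.034 0.532] [-0.17 -0.36  1.84  0.13  1.19  1.29]
-1 -0.15
[0.288 0.021 0.406] [-0.37 -0.77  2.33  0.32  1.02  1.02]
[0.385 0.03  0.309] [-0.22 -0.28  2.28  0.35  0.55  1.01]
[0.501 0.041 0.426] [-0.13 -0.13  1.91  0.19  0.75  1.25]
[0.397 0.031 0.516] [-0.2  -0.46  1.96  0.2   1.04  1.22]
-1 0
[0.265 0.019 0.387] None
[0.363 0.028 0.289] [-0.26 -0.32  2.4   0.69  0.4   0.66]
[0.479 0.039 0.406] [-0.15 -0.19  2.03  0.33  0.56  1.12]
[0.375 0.029 0.497] [-0.25 -0.56  2.09  0.31  0.89  1.13]
-1 0.15
[0.246 0.017 0.364] None
[0.343 0.026 0.267] None
[0.459 0.037 0.383] [-0.18 -0.23  2.14  0.63  0.37  0.82]
[0.355 0.027 0.474] [-0.3  -0.65  2.21  0.47  0.74  0.98]
```

Run:
```python
from plan import *
q,z=quat(-1,-.15)
j=np.array(arm.inverse_kinematics(tcp(L-.035,.11,z),q)); j0=j.copy(); j0[0]=-1.2
arm.command_gripper(0.0)
arm.movej(list(j0)); arm.movej(list(j)); print(arm.state()['time'])
arm.line_to(tcp(L-.035,.008,z),vel=.08); s=arm.state();print(s['time'],s['tcp_pos']-tcp(L-.035,.008,z),s['ft_force'])
for l in(-.015,.02,.05,.08,.1):
    arm.line_to(tcp(L+l,.008,z),vel=.06); s=arm.state();print(round(s['time'],2),l,np.round(s['ft_force'],1),'u,n',np.round([s['ft_force']@U,s['ft_force']@N],1),s['width'])
    if np.linalg.norm(s['ft_force'])>20: break
shot('top','top1');shot('scene','scene1')
```

```text
3.9333
5.3583 [-1.72212217e-05 -3.55596100e-05  3.29325288e-04] [ 0.07136728 -0.02073536  0.03961303]
5.84 -0.015 [ 1.  -0.4 -0.1] u,n [0.7 0.8] 0.0026983413845758867
6.58 0.02 [-1.6  1.4 -1.9] u,n [-2.4  0.3] 0.006065492437949411
7.22 0.05 [-0.3  1.5 -1.3] u,n [-1.   0.8] 0.004727526860904891
7.88 0.08 [-1.3  1.7 -1.6] u,n [-1.9  0.4] 0.008285117591358379
8.36 0.1 [-0.5  0.4 -0.8] u,n [-0.9  0.2] 0.0029367958880765106
```

View pics/scene1.png

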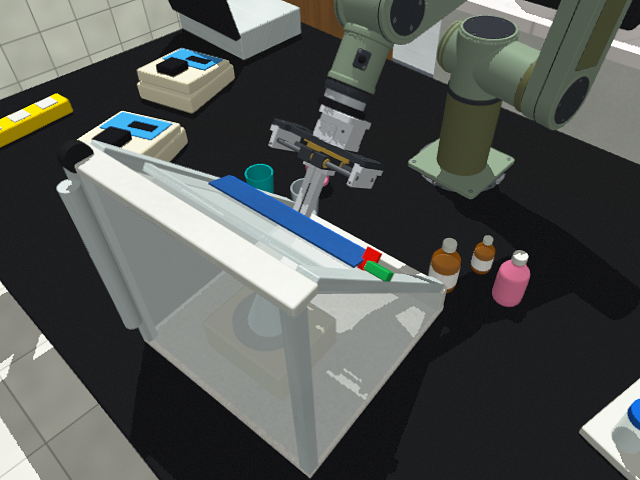

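View pics/top1.png

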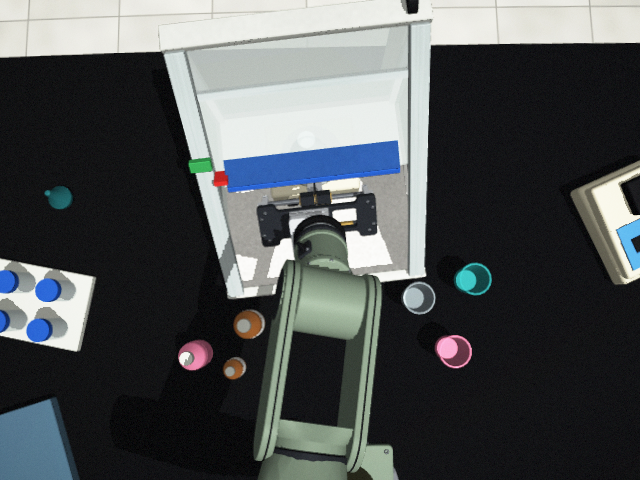

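```bash
cat > meas.py <<'E'
from plan import *
def blobs(c):
    hsv=cv2.cvtColor(c['color'],cv2.COLOR_RGB2HSV); o={}
    S=np.zeros((480,640),bool);S[130:300,180:500]=1
    for k,(a,b) in dict(blue=(105,125),red=(0,5),green=(50,75)).items():
        m=((hsv[...,0]>=a)&(hsv[...,0]<=b)&(hsv[...,1]>150)&(hsv[...,2]>60)&S).astype(np.uint8)
        l,st,ce=cv2.connectedComponentsWithStats(m)[1:]; i=1+st[1:,4].argmax(); o[k]=ce[i]
        pts=np.argwhere(l==i)[:,::-1].astype(np.float32)
        if k!='blue': o[k]=np.array(cv2.minAreaRect(pts)[0])
        else: o['bl']=cv2.approxPolyDP(cv2.convexHull(pts.astype(np.int32)),2.5,True)[:,0]
    return o
def tri(obs):
    A=0;b=0
    for c,uv in obs:
        o,v=ray(c,uv);M=np.eye(3)-np.outer(v,v);A=A+M;b=b+M@o
    return np.linalg.solve(A,b)
def slope(X): d=X-W(p,S); return np.round([d@U,-d@N,d@(Rz[:,1])],4)
def report(sfx):
    T,C=load('top'+sfx),load('scene'+sfx);a,b=blobs(T),blobs(C)
    for k in('red','green'): print(sfx,k,a[k].round(1),b[k].round(1),'slope,out,y',slope(tri([(T,a[k]),(C,b[k])])))
    bl=a['bl']; lo=bl[np.argsort(bl[:,1]+.11*bl[:,0])][-2:]
    print('top corners',bl.tolist(),'sash from lip lower corners',[least_squares(lambda s:(proj(T,W(p,sl(.11+s[0],.028,y)))[0]-q)[1:],[.05]).x.round(4) for q in lo for y in [.145 if q[0]<320 else -.145]])
E
python3 -c "
from meas import *
report('0');report('1')"
```

```text
0 red [233.5 232. ] [397.2 262.6] slope,out,y [0.1707 0.0231 0.1519]
0 green [199.5 165.2] [378.3 270.4] slope,out,y [0.3115 0.019  0.1815]
top corners [[399, 226], [241, 243], [237, 216], [397, 198]] sash from lip lower corners [array([0.0377]), array([0.0356])]
1 red [220.5 178. ] [369.2 260.1] slope,out,y [0.2838 0.021  0.1524]
1 green [199.5 165.1] [378.4 270.7] slope,out,y [0.3114 0.0187 0.1816]
top corners [[399, 171], [229, 191], [224, 161], [396, 141]] sash from lip lower corners [array([0.1521]), array([0.1508])]
```

Run:
```python
from meas import *
q,z=quat(-1,-.15)
arm.line_to(tcp(L+.125,.008,z),vel=.04); s=arm.state();print(s['time'],s['ft_force'])
shot('top','top2');shot('scene','scene2');report('2')
```

```text
9.2333 [-3.67472941 -0.02192088 -1.29342019]
2 red [217.5 166. ] [362.5 259. ] slope,out,y [0.3075 0.0213 0.1524]
2 green [199.2 165.1] [378.4 270.7] slope,out,y [0.3116 0.0188 0.1819]
top corners [[399, 159], [226, 179], [221, 148], [372, 130], [397, 130]] sash from lip lower corners [array([0.1753]), array([0.1747])]
```

Run:
```python
from meas import *
q,z=quat(-1,-.15)
arm.line_to(tcp(L+.127,.008,z),vel=.02)
arm.line_to(tcp(L+.105,.008,z),vel=.05)
arm.line_to(tcp(L+.09,.12,z),vel=.1)
j=np.array(arm.state()['joints']); j[0]=-1.2; arm.movej(list(j))
s=arm.state();print(s['time'],s['ft_force'])
shot('top','top3');shot('scene','scene3');report('3')
im=np.hstack([cv2.imread('pics/top3.png')[120:380,160:500],cv2.imread('pics/scene3.png')[140:400,220:560]]);cv2.imwrite('pics/c3.png',cv2.resize(im,(800,306)))
```

```text
13.1833 [ 0.27242239  0.37466189 -0.67281516]
3 red [216.5 165. ] [362. 259.] slope,out,y [0.3099 0.0215 0.1532]
3 green [198.9 165.2] [378.4 270.7] slope,out,y [0.3117 0.0189 0.1821]
top corners [[399, 158], [226, 178], [221, 147], [362, 130], [397, 130]] sash from lip lower corners [array([0.1772]), array([0.1767])]
```

View pics/c3.png

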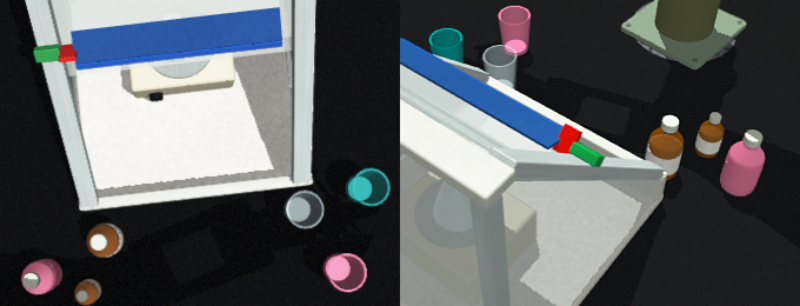

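The red pointer is level with the green clip, at the middle of its height. The flask, bottle and beaker haven't moved, and the arm is clear, so I'm handing in.

```bash
python3 -c "
from bench import arm
print(arm.sign_off())"
```

```text
the job is handed in; nothing more can be done
None
```

I pushed the window up with the shut fingertips until the red pointer was within about 4 mm of the green clip's middle (the clip allows ±10 mm). I then backed the arm clear and handed in at about 13 s, with the clip, flask, bottle and beaker seen in place.

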